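Offer the cedar-ball dish up to its wardrobe bracket

ROBOT

A 6-joint arm with a two-finger parallel gripper is mounted at the origin on the work surface. World frame = base frame: x ahead of the robot, y to its left, z up, the work surface at z = 0. Lengths are in m, angles in rad, forces in N, time in s.
With the tool pointing down it reaches from about 0.4 to 0.825 m from the base axis. Payload 7 kg.
Tool frame: the origin (TCP) lies on the centre line of the jaws, within the pads' length; the fingertips stand 14 mm ahead of it and the grasp point (between the pads) lies 5 mm behind it; z points along the fingers, y is the line along which they close (so a half turn about z gives the same grasp; the last joint's range is limited). The gripper opens to 88 mm and grips with 3 to 60 N. Pads are 19 mm wide; open, the fingers measure 130 mm over their backs; the gripper's body (78 mm by 193 mm) begins 47 mm behind the grasp point.
Start: joints at [1.631, 0.359, 0.012, 0, -1.224, -0.288], TCP at [0.152, 0.658, 0.241] pointing down, gripper open.
Joint ranges: [-3.07, 3.07], [-1.43, 2.12], [-1.02, 1.25], [-3.03, 1.67], [-3.05, -0], [-3.03, 3.03]. Speed limits (rad/s): [2.39, 2.39, 3.01, 3.14, 3.14, 3.14].

INTERFACE

Orientations are given as [roll, pitch, yaw] about the fixed x, y, z axes, in that order (R = Rz(yaw) Ry(pitch) Rx(roll)).
In Python, from station import arm gives the robot as it stands.
- The arm moves only by the tool move_arm, never from a script. Its argument "rows" is a list of rows, each an object with "translation": the shift along the tool's x, y, z in cm, a list of three; "rot": the turn, a rotation vector about the tool's x, y, z in degrees, a list of three; "hand": the closure, from 0 (fully open) to 1 (shut). A call has 1 to 8 rows; each row is the pose to reach, as a shift and turn from the pose commanded when the call began, along the tool's axes at that moment; what a row does not reach only later rows make up. A row lasts 1/12 s, in which the tool goes at most 41.7 mm and 7.16 degrees, less where a joint would pass 70% of its speed; a pose out of reach is approached as far as the arm can. A call with a gripper value outside its range is refused whole. The fingers move at their own pace and stop on an object; "squeeze" is the grip in N (left out, the last holds). Time passes only in rows, so rows that repeat a pose let the fingers close. It gives the time, the measured TCP pose, the force, the opening and the grip force at its end, in the units of the state.
- arm.get_state(): the state, without advancing time (a new reading comes with each control period).
- arm.grab_frame(name): name is "scene" or "side" or "wrist"; returns (picture, depth): 400x640x3 uint8, red, green, blue; 400x640 float32, m along the optical axis (not along the pixel's ray), 0 where there is no reading.
- arm.camera_params(name): a dict with "vfov" (degrees; the focal length in pixels is half the picture's height over the tangent of half this angle, whatever the lens; pixels are square), "cx", "cy" (the principal point, pixels), "k1" (the pictures are not rectified: a ray, as slopes to the right and down, at radius r is drawn at 1 + k1 r^2 times it, then the intrinsics apply), "position" and "orientation" of the camera in the world; the wrist camera has in their place "tool_from_camera" (4x4, takes a point from camera to tool coordinates, whose origin is the TCP and whose axes are the flange's). Camera axes: x right, y down, z forward; pixel columns grow to the right and rows downward; lengths in m; the calibration is good to about 2 mm. A picture is of the moment at which its call begins: read the wrist's pose just before it. camera_params takes no time and is no camera call.
- arm.job_done(): hands the job in; it is judged then, once.
Trained networks look in the newest picture that a camera, given by its name, has taken for a name from the list of things; names that differ only in an ending like _2 or _b are one class to them, and where a whole thing is asked for, a point or a joint stands for the part that bears it (a point fixed in the world has none). Each returns a list of dicts, best first, with "p" (0 to 1); they miss things now and then, are a little off and sometimes report something else, mostly with a low value. They report only what shows in the picture. A call takes as long as a camera call. They do not tell look-alikes from the thing itself.
- arm.search_frame(label, camera): "point" ([x, y, z] in m, in the coordinates of the camera as it stood for that picture, good to about 4 mm: the middle of the surface that is visible of it).
- arm.pinpoint(label, camera): "point" ([x, y, z] in m, in the coordinates of the camera as it stood for that picture, good to about 4 mm: a listed point, or the origin of a listed thing).
The state is a dict: "t": time; "q": joint angles; "qd": joint speeds; "joint_efforts": joint torques, N m; "eef_pos": TCP position; "ee_rot": TCP orientation; "force": force on the tool from outside, world axes, zero at the start; "moment": the same for the moment, N m; "width": finger opening in m; "gripper_force": force on a finger pad.
Only numpy, scipy, OpenCV 4.12 (cv2) and the standard library are available. Lean on these libraries where they do the work, as an engineer would, in place of code of your own. Each camera call takes 0.05 s, during which the arm holds its last target. There are 200 camera calls.

TASK

Pick the wooden dish up by its arched handle with the cedar ball loose in it, lift it clear of the ledge and then turn it a quarter turn, so that the steel tongue on its rim points away from the robot, straight into the bracket with two prongs. Offer it up there, ready for its pin: the tip of the tongue in the middle of the fork (midway between the prongs, midway along them and at their height), touching neither the bracket nor anything else. Keep the dish level and the ball in the middle of it all the time, do not touch the ball, do not bump the brackets, leave everything else where it is, and finish still holding the dish there, at rest, in the gripper.

Things in the scene. Friction and masses are not known exactly. Their poses are not given: they have to be found in the camera images.
- dish: Loose round pale-wood dish, 170 mm across, rim 31 mm high, 0.35 kg, foot 104 mm across, with an arched handle across it (uprights at y = +-81 mm) and a flat dark steel tongue on the rim along its +x axis. Origin: centre of the underside; z up. The handle's top bar runs along its y axis. At the start it stands on the ledge, the tongue pointing to about world +y (within 0.25 rad).
- handle (a point): Middle of the handle's top bar, on the dish's axis 110 mm above the underside. The bar is straight, stiff wood, 172 mm long along the dish's y, 14 mm wide (x), 20 mm high (z 100 to 120 mm). Pinch it here across its 14 mm: it is above the centre of mass, so the dish hangs level. Axes as the dish.
- tongue_tip (a point): Free end of the dish's tongue (20 mm wide, 8 mm thick, reaching 55 mm beyond the rim): 140 mm from the dish's axis along its +x, 22 mm above the underside. Axes as the dish.
- well (a point): Where the ball's centre is when it rests in the middle: on the dish's axis, 31.5 mm above the underside. The inside is gently dished (bowl of about 350 mm radius, deepest in the centre, floor there 12 mm above the underside): the ball rests there but rolls off if the dish is tilted or jerked.
- ball_center (a point): Centre of the loose dark wooden (cedar) ball, 40 mm diameter, 18 g, that lies in the dish. Its top is 52 mm above the dish's underside, 48 mm below the handle bar.
- fork_bracket: Fixed dark steel bracket with two parallel flat prongs (a fork), left or right of the pair. Origin: on the ledge under the prongs' root; the prongs point along its -x, roughly to the robot. Prongs 60 mm long (x -60 to 0), 8 thick, 24 high, middle 150 mm up, 50 mm gap between them. Back plate at x = 0, post behind it 30 mm wide, 162 mm high, foot 80 x 70 mm.
- fork_mid (a point): The point midway between the two prongs and midway along them, 150 mm above the ledge, at (-30, 0, 150) mm in the fork bracket's frame; same axes. The tongue tip belongs here, with the dish's +x axis along this +x axis.
- peg_bracket: The other fixed steel bracket, same post and foot, but with a single round peg (18 mm diameter, 30 mm head, 60 mm long towards its -x, 150 mm above the ledge) instead of two prongs. Not used.
- candle_jar: Bystander: amber glass candle jar, 60 mm across, 75 mm high, loose. Origin under its centre.
- keys: Bystander: two brass keys on a round wooden fob, about 75 mm long, 6 mm high, loose. Origin under the fob.
- tape_roll: Bystander: cardboard-coloured roll of tape lying flat, 90 mm across, 25 mm high, loose.
- pen_cup: Bystander: white cup with two pens, 76 mm across, 140 mm high with the pens, loose.
- screwdriver: Bystander: black-handled screwdriver lying near the robot to its left, loose.
- screw_box: Bystander: small cardboard box 90 x 60 x 35 mm, loose.
There are look-alikes about, which are no part of the job. What is shaped like the fork_bracket but red is not meant.

How it is judged:
On the way, in this order (a step that is already met when the one before it is completed fails the run):
1. the dish is lifted clear of the ledge by the gripper, not yet turned (contact force between the fingers and dish above 2 N and height (world z) of dish above 0.02 m and angle between the x axis of dish and the x axis of fork_mid, either way round above 0.5 rad), for 0.1 s.
2. still lifted, the dish has been turned so that its tongue lies along the fork bracket's axis (contact force between the fingers and dish above 2 N and height (world z) of dish above 0.02 m and angle between the x axis of dish and the x axis of fork_mid, either way round below 0.1 rad), for 0.2 s.
At the end, for the whole second after the job is handed in: The dish hangs still in the gripper and nothing else: tongue tip within 15 mm along, 10 mm sideways and 10 mm in height of the fork's middle, pointing into the fork within 0.10 rad, dish level within 0.07 rad and not touching the bracket, ball within 15 mm of the dish's centre and nearly at rest (contact force between the fingers and dish above 2 N and x of tongue_tip in the frame of fork_mid between -0.015 and 0.015 m and y of tongue_tip in the frame of fork_mid between -0.01 and 0.01 m and z of tongue_tip in the frame of fork_mid between -0.01 and 0.01 m and x of dish in the frame of fork_mid below -0.1 m and angle between the x axis of dish and the x axis of fork_mid, either way round below 0.1 rad and angle between dish's own z axis and vertical below 0.07 rad and distance between well and ball_center below 0.015 m and contact force between dish and fork_bracket below 0.2 N and height (world z) of dish above 0.1 m and linear speed of dish below 0.02 m/s and angular speed of dish below 0.15 rad/s and linear speed of ball below 0.04 m/s); the arm keeps its last pose, push and grip.
It fails at once if the ball rolls out of the middle of the dish (more than 40 mm off its centre) or leaves it (distance between well and ball_center above 0.04 m).
It fails at once if the dish is tilted by more than about 14 degrees (angle between dish's own z axis and vertical above 0.25 rad).
It fails at once if the gripper touches the ball (contact force between the fingers and ball above 0.3 N).
It fails at once if the dish or the robot knocks a bracket (contact force between any of dish, the fingers, the arm and fork_bracket above 3 N or contact force between any of dish, the fingers, the arm and peg_bracket above 3 N).
It fails at once if another loose thing is moved by more than 20 mm (distance of any of candle_jar, keys, tape_roll, pen_cup, screwdriver, screw_box from where it was at the start of the episode above 0.02 m).
It also fails if it takes over 54 s, if anything falls off the work surface, if the arm or the gripper's body presses on something with over 40 N, if the wrist force passes 120 N, or if a joint passes its speed limit or range.

## Working session

There is one attempt and no reset: what is moved stays moved. The work goes in short steps, Python scripts to look and compute and a tool call to move; the robot and the scene stay as the last step left them, time stands still between calls to the robot, and variables do not carry over. Pictures are saved under pics/ and viewed, at most 10 in all, crops included, and the job is handed in when it is done.

Besides the shell and the picture viewer there is one more tool, called after ">>>" as name([rows], argument=value, ...), one row to a line, values as JSON. move_arm: Moves the arm, as the interface text tells. Its arguments: {"type":"object","properties":{"rows":{"type":"array","items":{"type":"object","properties":{"translation":{"type":"array","items":{"type":"number"}},"rot":{"type":"array","items":{"type":"number"}},"hand":{"type":"number"}}}},"squeeze":{"type":"number"}},"required":["rows"]}

```bash
mkdir -p pics; cat > h.py <<'E'
import numpy as np, cv2
from scipy.spatial.transform import Rotation as R
from station import arm
def T_tool(s=None):
    s=s or arm.get_state(); T=np.eye(4); T[:3,3]=s["eef_pos"]; T[:3,:3]=R.from_euler('xyz',s["ee_rot"]).as_matrix(); return T
def cam_T(n,s=None):
    p=arm.camera_params(n)
    if n=="wrist": return T_tool(s)@np.array(p["tool_from_camera"])
    T=np.eye(4); T[:3,3]=p["position"]; o=np.array(p["orientation"])
    T[:3,:3]=o if o.shape==(3,3) else R.from_euler('xyz',o).as_matrix(); return T
def tw(T,p): return T[:3,:3]@np.array(p)+T[:3,3]
def cloud(n,d,T):
    p=arm.camera_params(n); f=200/np.tan(np.radians(p["vfov"])/2)
    K=np.array([[f,0,p["cx"]],[0,f,p["cy"]],[0,0,1.]])
    v,u=np.mgrid[0:400,0:640]
    xy=cv2.undistortPoints(np.stack([u,v],-1).reshape(-1,1,2).astype(float),K,np.array([p["k1"],0,0,0.]))[:,0]
    P=np.c_[xy,np.ones(len(xy))]*d.reshape(-1,1)
    return (P@T[:3,:3].T+T[:3,3]).reshape(400,640,3)
E
python3 - <<'E'
from h import *
print(arm.camera_params("scene"),arm.camera_params("side"),arm.camera_params("wrist"))
ims=[]
for n in ["scene","side","wrist"]:
    s=arm.get_state(); im,d=arm.grab_frame(n); T=cam_T(n,s); ims.append(im)
    np.savez(f"{n}0.npz",im=im,d=d,T=T)
    cv2.imwrite(f"pics/{n}0.png",im[...,::-1])
    for l in ["handle","tongue_tip","well","ball_center","fork_mid","fork_bracket","peg_bracket","dish","candle_jar","keys","tape_roll","pen_cup","screwdriver","screw_box"]:
        print(n,l,[(round(r["p"],2),tw(T,r["point"]).round(3).tolist()) for r in arm.pinpoint(l,n)[:3]])
print(arm.get_state()["t"], arm.get_state()["ee_rot"])
E
```

```text
{'vfov': 56.19817303406167, 'cx': 321.51263351322916, 'cy': 198.40438956031227, 'k1': -0.03454159324374105, 'position': array([ 1.05866067, -0.40083996,  1.06654983]), 'orientation': array([-2.52815912e+00, -1.71411532e-03,  8.83067286e-01])} {'vfov': 51.59691498628028, 'cx': 317.71405417823246, 'cy': 198.16001456646507, 'k1': -0.06984659963710858, 'position': array([0.17876188, 0.59489107, 0.8700707 ]), 'orientation': array([-2.40241644,  0.01097059, -2.62919911])} {'vfov': 64.37662504231157, 'cx': 318.8849605487063, 'cy': 198.11146940568906, 'k1': -0.049415448096386004, 'tool_from_camera': array([[-5.12232302e-04, -9.54660343e-01, -2.97696771e-01,
         8.02595363e-02],
       [ 9.99999869e-01, -4.90339550e-04, -1.48219652e-04,
        -2.64087002e-04],
       [-4.47307682e-06, -2.97696807e-01,  9.54660469e-01,
        -1.43667622e-01],
       [ 0.00000000e+00,  0.00000000e+00,  0.00000000e+00,
         1.00000000e+00]])}
scene handle [(0.78, [0.492, 0.085, 0.11])]
scene tongue_tip [(0.82, [0.461, 0.226, 0.025]), (0.24, [0.707, -0.01, 0.002])]
scene well [(0.88, [0.488, 0.089, 0
[... 1131 characters left out ...]
0.002]), (0.42, [0.448, 0.383, 0.005])]
side dish [(0.95, [0.488, 0.088, -0.0]), (0.65, [0.49, 0.087, 0.034])]
side candle_jar [(0.72, [0.705, -0.007, -0.001])]
side keys [(0.83, [0.449, 0.38, 0.001])]
side tape_roll [(0.94, [0.428, -0.353, 0.003])]
side pen_cup [(0.6, [0.584, -0.401, -0.002])]
side screwdriver [(0.57, [0.347, 0.242, 0.0])]
side screw_box [(0.88, [0.619, 0.455, 0.001])]
wrist handle []
wrist tongue_tip []
wrist well []
wrist ball_center []
wrist fork_mid []
wrist fork_bracket []
wrist peg_bracket []
wrist dish []
wrist candle_jar []
wrist keys []
wrist tape_roll []
wrist pen_cup []
wrist screwdriver []
wrist screw_box []
2.25 [ 3.14157708e+00  9.28450294e-06 -2.27808814e-01]
```

View pics/scene0.png

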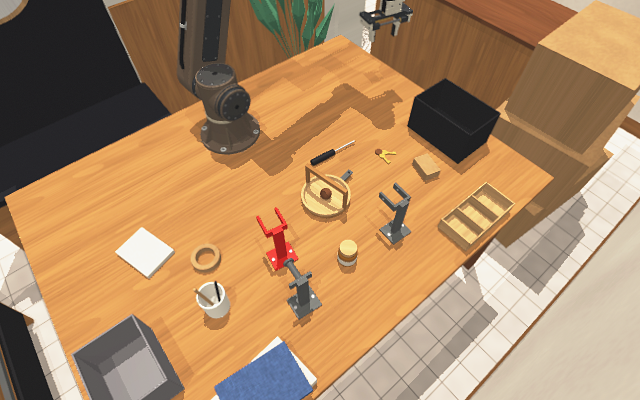

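View pics/side0.png

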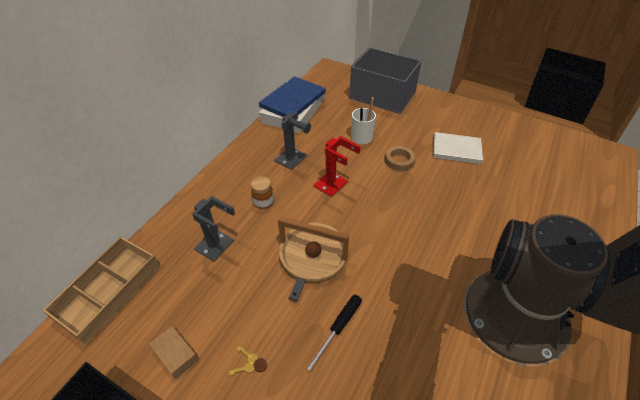

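The scene image shows the dish at px (326,195), the dark fork at (395,215), the red look-alike at (280,240) and the peg at (300,290). The side view agrees. Next I'll fit the fork and handle from depth.

```bash
python3 - <<'E'
from h import *
def fit(name,c,r,z0,z1,dark=None):
    for n in ["scene","side"]:
        z=np.load(n+"0.npz"); P=cloud(n,z["d"],z["T"]); im=z["im"].astype(int)
        m=(z["d"]>0)&(np.hypot(P[...,0]-c[0],P[...,1]-c[1])<r)&(P[...,2]>z0)&(P[...,2]<z1)
        q=P[m][:,:2]
        rect=cv2.minAreaRect((q*1000).astype(np.float32))
        print(name,n,m.sum(),"rect",np.round(rect[0],1),np.round(rect[1],1),round(rect[2],1),"zmax",np.percentile(P[m][:,2],[50,98]).round(4))
        np.save(f"{name}_{n}.npy",P[m])
fit("bar",(0.489,0.0885),0.1,0.113,0.13)
fit("fork",(0.70,0.185),0.08,0.150,0.18)
for n in ["scene","side"]:
    q=np.load(f"bar_{n}.npy"); e=np.linalg.svd(q[:,:2]-q[:,:2].mean(0),full_matrices=0)[2][0]; print("bar",n,q.mean(0),np.degrees(np.arctan2(e[1],e[0])))
    q=np.load(f"fork_{n}.npy"); 
    img=np.zeros((480,480,3),np.uint8)
    for p in q:
        u=int((p[1]-0.105)*3000);v=int((0.78-p[0])*3000)
        if 0<=u<480 and 0<=v<480: cv2.circle(img,(479-u,v),3,(255,255,255) if p[2]>0.157 else (0,120,255),-1)
    cv2.imwrite(f"pics/f_{n}.png",img)
a=np.hstack([cv2.imread("pics/f_scene.png")[:, :390],cv2.imread("pics/f_side.png")[:, :390]]);cv2.imwrite("pics/f.png",a)
E
```

```text
bar scene 225 rect [489.8  86. ] [172.2  17.6] 9.4 zmax [0.1195 0.1237]
bar side 439 rect [487.8  88.8] [171.2  17. ] 10.1 zmax [0.119  0.1221]
fork scene 298 rect [701.7 182.7] [71.1 82.3] 87.4 zmax [0.1612 0.1655]
fork side 453 rect [699.  183.5] [69.2 83. ] 87.7 zmax [0.1607 0.164 ]
bar scene [0.49304366 0.08530793 0.11935785] 10.18347397657322
bar side [0.48554217 0.08948067 0.11861286] -169.79175890438194
```

View pics/f.png

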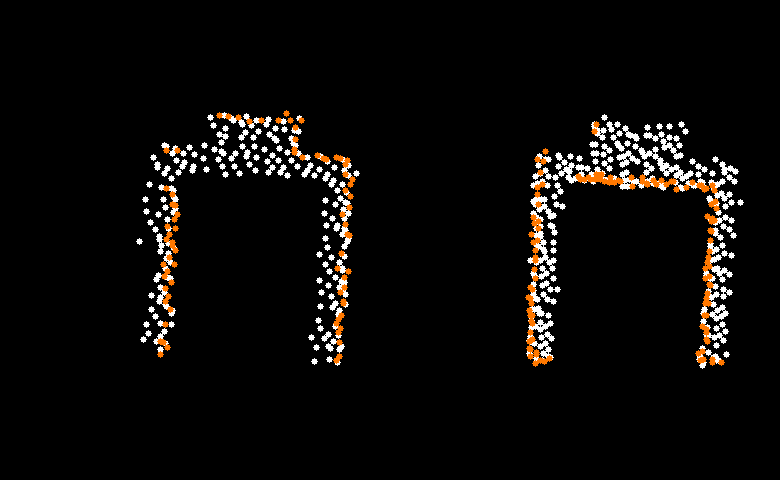

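>>> move_arm([
  {"translation": [45.7,47.9,0],"rot": [0,0,-23.25],"hand": 0},
  {"translation": [45.7,47.9,0],"rot": [0,0,-23.25],"hand": 0},
  {"translation": [45.7,47.9,0],"rot": [0,0,-23.25],"hand": 0},
  {"translation": [45.7,47.9,0],"rot": [0,0,-23.25],"hand": 0},
  {"translation": [45.7,47.9,0],"rot": [0,0,-23.25],"hand": 0},
  {"translation": [45.7,47.9,0],"rot": [0,0,-23.25],"hand": 0},
  {"translation": [45.7,47.9,0],"rot": [0,0,-23.25],"hand": 0},
  {"translation": [45.7,47.9,0],"rot": [0,0,-23.25],"hand": 0},
])

```text
t: 2.92
eef_pos: [0.3227, 0.3688, 0.2409]
ee_rot: [-3.141, -0.001, 0.178]
force: [1.8, 0.8, 0.8]
width: 0.0876
gripper_force: 0.0
```

>>> move_arm([
  {"translation": [11.4,30.5,0],"rot": [0,0,0],"hand": 0},
  {"translation": [11.4,30.5,0],"rot": [0,0,0],"hand": 0},
  {"translation": [11.4,30.5,0],"rot": [0,0,0],"hand": 0},
  {"translation": [11.4,30.5,0],"rot": [0,0,0],"hand": 0},
  {"translation": [11.4,30.5,0],"rot": [0,0,0],"hand": 0},
  {"translation": [11.4,30.5,0],"rot": [0,0,0],"hand": 0},
  {"translation": [11.4,30.5,0],"rot": [0,0,0],"hand": 0},
  {"translation": [11.4,30.5,0],"rot": [0,0,0],"hand": 0},
])

```text
t: 3.58
eef_pos: [0.4892, 0.0882, 0.241]
ee_rot: [-3.141, -0.001, 0.178]
force: [0.1, 1.0, -0.6]
width: 0.0878
gripper_force: 0.0
```

```bash
python3 - <<'E'
from h import *
arm.grab_frame("side")
s=arm.get_state(); im,d=arm.grab_frame("wrist"); T=cam_T("wrist",s); print(s["eef_pos"],s["ee_rot"],s["q"],s["t"],s["force"],s["width"])
cv2.imwrite("pics/w1.png",im[...,::-1])
for l in ["handle","tongue_tip","well","ball_center","dish"]:
    print(l,[(round(r["p"],2),tw(T,r["point"]).round(4).tolist()) for r in arm.pinpoint(l,"wrist")[:3]])
P=cloud("wrist",d,T); m=(d>0)&(P[...,2]>.112)&(P[...,2]<.13)&(np.hypot(P[...,0]-.489,P[...,1]-.0885)<.1)
q=P[m]; print(m.sum(),q.mean(0),cv2.minAreaRect((q[:,:2]*1000).astype(np.float32)))
E
```

```text
[0.49098151 0.08498647 0.24071857] [ 3.14017208e+00 -2.69414417e-04  1.75828419e-01] [ 0.56764068  0.0647063  -0.36859959  0.00155976 -1.13778436  1.17832919] 3.6333 [ 4.22780619 -2.69622662  0.86771834] 0.08751050397078823
handle [(0.87, [0.487, 0.0891, 0.1094])]
tongue_tip [(0.64, [0.3487, 0.2439, 0.0002]), (0.59, [0.4624, 0.2267, 0.0204])]
well [(0.83, [0.4894, 0.0842, 0.0318])]
ball_center [(0.91, [0.4891, 0.0871, 0.0342])]
dish [(0.57, [0.4918, 0.0891, -0.0002])]
2917 [0.49848767 0.08888884 0.11924938] ((491.44024658203125, 87.94100952148438), (164.45370483398438, 14.023078918457031), 10.33043098449707)
```

View pics/w1.png

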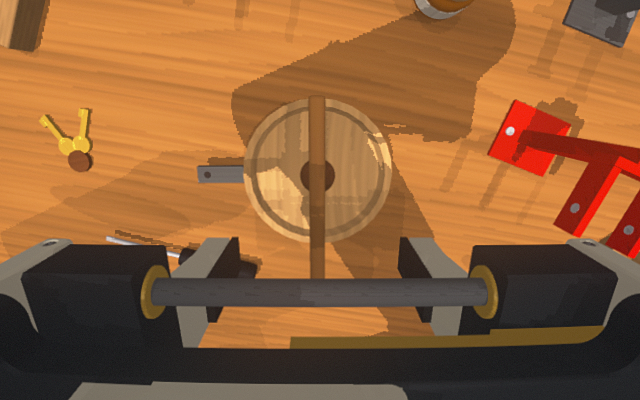

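```bash
python3 - <<'E'
from h import *
s=arm.get_state(); print(s["eef_pos"],s["ee_rot"],s["t"],s["force"])
t=T_tool(s); g=np.array([.489,.0885,.105])
print("handle in tool cm",100*t[:3,:3].T@(g-t[:3,3]))
E
```

```text
[0.48798776 0.09142467 0.24067964] [-3.14135065e+00 -2.40531283e-04  1.79107399e-01] 3.9333 [ 0.5763121   0.19727982 -0.20146196]
handle in tool cm [ 0.04423769  0.30910476 13.56790076]
```

>>> move_arm([
  {"translation": [0,0.1,3],"rot": [0,0,0],"hand": 0},
  {"translation": [0,0.1,6],"rot": [0,0,0],"hand": 0},
  {"translation": [0,0.1,8],"rot": [0,0,0],"hand": 0},
  {"translation": [0,0.1,9],"rot": [0,0,0],"hand": 0},
  {"translation": [0,0.1,9.5],"rot": [0,0,0],"hand": 0},
  {"translation": [0,0.1,9.5],"rot": [0,0,0],"hand": 0},
  {"translation": [0,0.1,9.5],"rot": [0,0,0],"hand": 0},
  {"translation": [0,0.1,9.5],"rot": [0,0,0],"hand": 0},
])

```text
t: 4.6
eef_pos: [0.4893, 0.0903, 0.1469]
ee_rot: [-3.141, -0.002, 0.179]
force: [-0.3, -0.1, -0.1]
width: 0.0874
gripper_force: 0.0
```

```bash
python3 - <<'E'
from h import *
for i in range(3):
    s=arm.get_state(); im,d=arm.grab_frame("wrist"); T=cam_T("wrist",s); t=T_tool(s)
    P=cloud("wrist",d,T); m=(d>0)&(P[...,2]>.112)&(P[...,2]<.13)&(np.hypot(P[...,0]-.489,P[...,1]-.0885)<.1)
    q=P[m]; r=cv2.minAreaRect((q[:,:2]*1000).astype(np.float32)); c=np.r_[np.array(r[0])/1000,.105]
    g=np.array([.489,.0885,.105])
    print(s["eef_pos"],s["ee_rot"],s["t"],r,100*t[:3,:3].T@(c-t[:3,3]),100*t[:3,:3].T@(g-t[:3,3]))
cv2.imwrite("pics/w2.png",im[...,::-1])
E
```

```text
[0.48930011 0.09029674 0.1468762 ] [-3.14108637e+00 -2.10599415e-03  1.78728431e-01] 4.6 ((496.792236328125, 88.45769500732422), (154.45899963378906, 14.071914672851562), 10.125622749328613) [0.6957631  0.3162896  4.18893449] [-0.07029414  0.17359656  4.18739342]
[0.48925276 0.09019686 0.14683675] [-3.14094041e+00 -2.15821733e-03  1.78429556e-01] 4.65 ((496.4146728515625, 88.41133117675781), (155.0366973876953, 14.08238697052002), 10.145650863647461) [0.66409939 0.30556001 4.18491977] [-0.06402066  0.16523411  4.18343985]
[0.48914899 0.0900554  0.14670319] [-3.14094094e+00 -1.98937345e-03  1.78185016e-01] 4.7 ((497.24365234375, 88.47822570800781), (154.18714904785156, 14.020095825195312), 9.879462242126465) [0.76039762 0.30141168 4.17164465] [-0.05052791  0.15315422  4.17012804]
```

>>> move_arm([
  {"translation": [-0.05,0.24,1.5],"rot": [0,0,0],"hand": 0},
  {"translation": [-0.05,0.24,3],"rot": [0,0,0],"hand": 0},
  {"translation": [-0.05,0.24,3.8],"rot": [0,0,0],"hand": 0},
  {"translation": [-0.05,0.24,4.2],"rot": [0,0,0],"hand": 0},
  {"translation": [-0.05,0.24,4.2],"rot": [0,0,0],"hand": 0.3},
  {"translation": [-0.05,0.24,4.2],"rot": [0,0,0],"hand": 0.55},
  {"translation": [-0.05,0.24,4.2],"rot": [0,0,0],"hand": 0.65},
  {"translation": [-0.05,0.24,4.2],"rot": [0,0,0],"hand": 0.7},
], squeeze=30)

```text
t: 5.42
eef_pos: [0.4889, 0.0874, 0.1042]
ee_rot: [-3.141, -0.001, 0.178]
force: [-0.4, 0.1, 0.1]
width: 0.0662
gripper_force: 0.0
```

>>> move_arm([
  {"translation": [0,0,0],"rot": [0,0,0],"hand": 0.74},
  {"translation": [0,0,0],"rot": [0,0,0],"hand": 0.77},
  {"translation": [0,0,0],"rot": [0,0,0],"hand": 0.79},
  {"translation": [0,0,0],"rot": [0,0,0],"hand": 0.81},
  {"translation": [0,0,0],"rot": [0,0,0],"hand": 0.83},
  {"translation": [0,0,0],"rot": [0,0,0],"hand": 0.85},
  {"translation": [0,0,0],"rot": [0,0,0],"hand": 0.9},
  {"translation": [0,0,0],"rot": [0,0,0],"hand": 1},
])

```text
t: 6.08
eef_pos: [0.4884, 0.0871, 0.1036]
ee_rot: [3.141, 0.0, 0.178]
force: [1.3, -0.8, -2.8]
width: 0.0135
gripper_force: 30.0
```

>>> move_arm([
  {"translation": [0,0,-0.1],"rot": [0,0,0],"hand": 1},
  {"translation": [0,0,-0.3],"rot": [0,0,0],"hand": 1},
  {"translation": [0,0,-0.6],"rot": [0,0,0],"hand": 1},
  {"translation": [0,0,-1.0],"rot": [0,0,0],"hand": 1},
  {"translation": [0,0,-1.5],"rot": [0,0,0],"hand": 1},
  {"translation": [0,0,-2.1],"rot": [0,0,0],"hand": 1},
  {"translation": [0,0,-2.7],"rot": [0,0,0],"hand": 1},
  {"translation": [0,0,-3.3],"rot": [0,0,0],"hand": 1},
], squeeze=40)

```text
t: 6.75
eef_pos: [0.4886, 0.0873, 0.1374]
ee_rot: [-3.141, -0.0, 0.178]
force: [0.4, -0.1, -2.8]
width: 0.0136
gripper_force: 40.0
```

>>> move_arm([
  {"translation": [0,0,-0.6],"rot": [0,0,0],"hand": 1},
  {"translation": [0,0,-1.2],"rot": [0,0,0],"hand": 1},
  {"translation": [0,0,-1.7],"rot": [0,0,0],"hand": 1},
  {"translation": [0,0,-2.1],"rot": [0,0,0],"hand": 1},
  {"translation": [0,0,-2.4],"rot": [0,0,0],"hand": 1},
  {"translation": [0,0,-2.6],"rot": [0,0,0],"hand": 1},
  {"translation": [0,0,-2.7],"rot": [0,0,0],"hand": 1},
  {"translation": [0,0,-2.7],"rot": [0,0,0],"hand": 1},
])

```text
t: 7.42
eef_pos: [0.4885, 0.0872, 0.1636]
ee_rot: [-3.142, -0.0, 0.178]
force: [-0.2, 0.2, -3.3]
width: 0.0139
gripper_force: 40.0
```

```bash
cat > look.py <<'E'
import sys
from h import *
n0=sys.argv[1]
for n in ["side","wrist","scene"]:
    s=arm.get_state(); im,d=arm.grab_frame(n); T=cam_T(n,s); np.savez(f"{n}_{n0}.npz",im=im,d=d,T=T)
    cv2.imwrite(f"pics/{n}_{n0}.png",im[...,::-1])
    for l in ["handle","tongue_tip","well","ball_center","dish","fork_mid"]:
        print(n,l,[(round(r["p"],2),tw(T,r["point"]).round(4).tolist()) for r in arm.pinpoint(l,n)[:2]])
s=arm.get_state(); print({k:np.round(s[k],4) for k in ["t","eef_pos","ee_rot","force","moment","width","gripper_force","q"]})
E
python3 look.py a
```

```text
side handle [(0.95, [0.4876, 0.0888, 0.1685])]
side tongue_tip [(0.69, [0.4639, 0.2244, 0.0812]), (0.15, [0.4896, 0.0868, 0.0928])]
side well [(0.56, [0.4948, 0.0889, 0.0907])]
side ball_center [(0.49, [0.4881, 0.0885, 0.0926])]
side dish [(0.56, [0.489, 0.0913, 0.0602])]
side fork_mid [(0.63, [0.6925, 0.1857, 0.1483])]
wrist handle [(0.76, [0.4884, 0.0907, 0.1658])]
wrist tongue_tip [(0.9, [0.4632, 0.2258, 0.0824])]
wrist well []
wrist ball_center []
wrist dish [(0.78, [0.4867, 0.0883, 0.0603])]
wrist fork_mid [(0.25, [0.4888, 0.0878, 0.1692])]
scene handle [(0.93, [0.4904, 0.0882, 0.1698]), (0.37, [0.4887, 0.0901, 0.0937])]
scene tongue_tip [(0.6, [0.4625, 0.2245, 0.0824]), (0.59, [0.7204, -0.2007, -0.0015])]
scene well []
scene ball_center [(0.45, [0.4866, 0.0853, 0.089])]
scene dish [(0.82, [0.4922, 0.0846, 0.0632]), (0.28, [0.7063, -0.0106, 0.0043])]
scene fork_mid [(0.81, [0.6898, 0.1833, 0.1483]), (0.69, [0.5306, -0.1526, 0.1462])]
{'t': np.float64(8.4667), 'eef_pos': array([0.4884, 0.0872, 0.1636]), 'ee_rot': array([-3.1415,  0.    ,  0.178 ]), 'force': array([ 0.1766, -0.7829, -3.6094]), 'moment': array([-0.0325,  0.0028,  0.0038]), 'width': np.float64(0.0139), 'gripper_force': np.float64(39.9992), 'q': array([ 5.7350e-01,  1.3170e-01, -4.8360e-01, -1.0000e-04, -9.5550e-01,
        1.1753e+00])}
```

View pics/side_a.png

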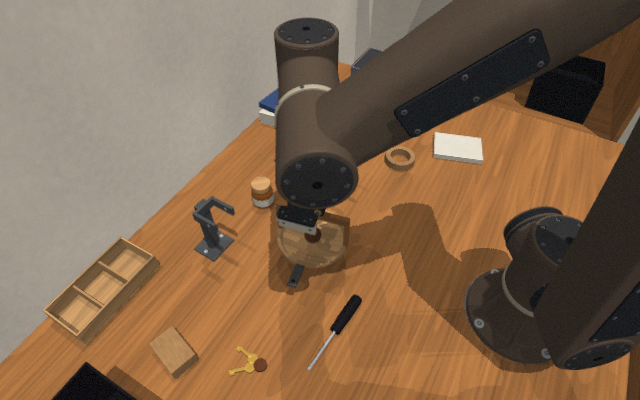

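>>> move_arm([
  {"translation": [0,0,-0.2],"rot": [0,0,0.5],"hand": 1},
  {"translation": [0,0,-0.6],"rot": [0,0,1.5],"hand": 1},
  {"translation": [0,0,-1.2],"rot": [0,0,3],"hand": 1},
  {"translation": [0,0,-1.8],"rot": [0,0,5],"hand": 1},
  {"translation": [0,0,-2.4],"rot": [0,0,7.5],"hand": 1},
  {"translation": [0,0,-3.0],"rot": [0,0,10.5],"hand": 1},
  {"translation": [0,0,-3.6],"rot": [0,0,13.5],"hand": 1},
  {"translation": [0,0,-4.2],"rot": [0,0,16.5],"hand": 1},
])

```text
t: 9.13
eef_pos: [0.4885, 0.0872, 0.2063]
ee_rot: [-3.141, -0.0, -0.114]
force: [1.1, -0.9, -2.8]
width: 0.0137
gripper_force: 40.0
```

>>> move_arm([
  {"translation": [0,0,-0.6],"rot": [0,0,3.3],"hand": 1},
  {"translation": [0,0,-1.2],"rot": [0,0,6.6],"hand": 1},
  {"translation": [0,0,-1.7],"rot": [0,0,9.9],"hand": 1},
  {"translation": [0,0,-2.1],"rot": [0,0,13.2],"hand": 1},
  {"translation": [0,0,-2.4],"rot": [0,0,16.5],"hand": 1},
  {"translation": [0,0,-2.55],"rot": [0,0,19.8],"hand": 1},
  {"translation": [0,0,-2.6],"rot": [0,0,23.1],"hand": 1},
  {"translation": [0,0,-2.6],"rot": [0,0,26.4],"hand": 1},
])

```text
t: 9.8
eef_pos: [0.4886, 0.0872, 0.2322]
ee_rot: [-3.141, -0.0, -0.575]
force: [-0.1, 0.1, -4.0]
width: 0.0138
gripper_force: 40.0
```

>>> move_arm([
  {"translation": [0,0,0],"rot": [0,0,3.3],"hand": 1},
  {"translation": [0,0,0],"rot": [0,0,6.6],"hand": 1},
  {"translation": [0,0,0],"rot": [0,0,9.9],"hand": 1},
  {"translation": [0,0,0],"rot": [0,0,13.2],"hand": 1},
  {"translation": [0,0,0],"rot": [0,0,16.5],"hand": 1},
  {"translation": [0,0,0],"rot": [0,0,19.8],"hand": 1},
  {"translation": [0,0,0],"rot": [0,0,23.1],"hand": 1},
  {"translation": [0,0,0],"rot": [0,0,26.4],"hand": 1},
])

```text
t: 10.47
eef_pos: [0.4885, 0.0872, 0.232]
ee_rot: [-3.141, 0.0, -1.035]
force: [-0.4, -0.0, -3.2]
width: 0.0137
gripper_force: 40.0
```

>>> move_arm([
  {"translation": [0,0,0],"rot": [0,0,3.3],"hand": 1},
  {"translation": [0,0,0],"rot": [0,0,6.6],"hand": 1},
  {"translation": [0,0,0],"rot": [0,0,9.9],"hand": 1},
  {"translation": [0,0,0],"rot": [0,0,13.2],"hand": 1},
  {"translation": [0,0,0],"rot": [0,0,16.5],"hand": 1},
  {"translation": [0,0,0],"rot": [0,0,19.8],"hand": 1},
  {"translation": [0,0,0],"rot": [0,0,22.8],"hand": 1},
  {"translation": [0,0,0],"rot": [0,0,25.5],"hand": 1},
])

```text
t: 11.13
eef_pos: [0.4884, 0.0872, 0.232]
ee_rot: [-3.141, 0.0, -1.48]
force: [-0.4, 0.3, -4.2]
width: 0.0136
gripper_force: 40.0
```

>>> move_arm([
  {"translation": [0,0,0],"rot": [0,0,2.4],"hand": 1},
  {"translation": [0,0,0],"rot": [0,0,4.4],"hand": 1},
  {"translation": [0,0,0],"rot": [0,0,5.9],"hand": 1},
  {"translation": [0,0,0],"rot": [0,0,6.9],"hand": 1},
  {"translation": [0,0,0],"rot": [0,0,7.5],"hand": 1},
  {"translation": [0,0,0],"rot": [0,0,7.8],"hand": 1},
  {"translation": [0,0,0],"rot": [0,0,7.9],"hand": 1},
  {"translation": [0,0,0],"rot": [0,0,7.9],"hand": 1},
])

```text
t: 11.8
eef_pos: [0.4885, 0.0872, 0.2316]
ee_rot: [-3.142, 0.0, -1.614]
force: [-0.6, 0.6, -4.4]
width: 0.0137
gripper_force: 40.0
```

```bash
python3 look.py b
```

```text
side handle [(0.59, [0.4861, 0.0898, 0.2369])]
side tongue_tip [(0.83, [0.6259, 0.0795, 0.1476])]
side well [(0.94, [0.4913, 0.0865, 0.1622])]
side ball_center [(0.69, [0.4902, 0.0887, 0.1622])]
side dish [(0.58, [0.4889, 0.0888, 0.1264])]
side fork_mid [(0.8, [0.6914, 0.1852, 0.1447]), (0.48, [0.5319, -0.1533, 0.1481])]
wrist handle [(0.93, [0.4863, 0.0894, 0.239])]
wrist tongue_tip [(0.64, [0.629, 0.0828, 0.1456])]
wrist well []
wrist ball_center []
wrist dish [(0.6, [0.4885, 0.0848, 0.1282])]
wrist fork_mid []
scene handle [(0.65, [0.4887, 0.0876, 0.2391]), (0.29, [0.5873, -0.4027, 0.0011])]
scene tongue_tip [(0.97, [0.6245, 0.0819, 0.1501])]
scene well [(0.95, [0.4878, 0.088, 0.1594])]
scene ball_center [(0.43, [0.4832, 0.0879, 0.1598]), (0.41, [0.4462, 0.3821, 0.0029])]
scene dish [(0.64, [0.4901, 0.0866, 0.1321])]
scene fork_mid [(0.92, [0.6894, 0.1805, 0.1477]), (0.82, [0.5284, -0.1514, 0.1472])]
{'t': np.float64(12.85), 'eef_pos': array([0.4884, 0.0872, 0.2315]), 'ee_rot': array([ 3.1416, -0.    , -1.6145]), 'force': array([-0.2924, -0.1804, -3.4096]), 'moment': array([ 0.0915, -0.0374,  0.0342]), 'width': np.float64(0.0134), 'gripper_force': np.float64(39.9991), 'q': array([ 0.5736,  0.0682, -0.386 , -0.    , -1.1166, -0.6172])}
```

>>> move_arm([
  {"translation": [-0.05,0,0],"rot": [0,0,0],"hand": 1},
  {"translation": [-0.18,0,0],"rot": [0,0,0],"hand": 1},
  {"translation": [-0.4,0,0],"rot": [0,0,0],"hand": 1},
  {"translation": [-0.7,0,0],"rot": [0,0,0],"hand": 1},
  {"translation": [-1.08,0,0],"rot": [0,0,0],"hand": 1},
  {"translation": [-1.54,0,0],"rot": [0,0,0],"hand": 1},
  {"translation": [-2.05,0,0],"rot": [0,0,0],"hand": 1},
  {"translation": [-2.63,0,0],"rot": [0,0,0],"hand": 1},
])

```text
t: 13.52
eef_pos: [0.4896, 0.1141, 0.2316]
ee_rot: [-3.142, 0.0, -1.614]
force: [-0.7, 0.0, -3.5]
width: 0.0139
gripper_force: 40.0
```

>>> move_arm([
  {"translation": [-0.61,0,0],"rot": [0,0,0],"hand": 1},
  {"translation": [-1.26,0,0],"rot": [0,0,0],"hand": 1},
  {"translation": [-1.93,0,0],"rot": [0,0,0],"hand": 1},
  {"translation": [-2.62,0,0],"rot": [0,0,0],"hand": 1},
  {"translation": [-3.31,0,0],"rot": [0,0,0],"hand": 1},
  {"translation": [-3.98,0,0],"rot": [0,0,0],"hand": 1},
  {"translation": [-4.63,0,0],"rot": [0,0,0],"hand": 1},
  {"translation": [-5.24,0,0],"rot": [0,0,0],"hand": 1},
])

```text
t: 14.18
eef_pos: [0.4919, 0.1665, 0.2315]
ee_rot: [3.142, -0.0, -1.614]
force: [0.2, 0.2, -4.0]
width: 0.0138
gripper_force: 40.0
```

>>> move_arm([
  {"translation": [-0.58,0,0],"rot": [0,0,0],"hand": 1},
  {"translation": [-1.09,0,0],"rot": [0,0,0],"hand": 1},
  {"translation": [-1.55,0,0],"rot": [0,0,0],"hand": 1},
  {"translation": [-1.93,0,0],"rot": [0,0,0],"hand": 1},
  {"translation": [-2.23,0,0],"rot": [0,0,0],"hand": 1},
  {"translation": [-2.45,0,0],"rot": [0,0,0],"hand": 1},
  {"translation": [-2.58,0,0],"rot": [0,0,0],"hand": 1},
  {"translation": [-2.63,0,0],"rot": [0,0,0],"hand": 1},
])

```text
t: 14.85
eef_pos: [0.493, 0.1922, 0.2315]
ee_rot: [3.142, -0.0, -1.614]
force: [1.4, 0.4, -3.2]
width: 0.0136
gripper_force: 40.0
```

```bash
python3 look.py c; python3 - <<'E'
import cv2
a=cv2.imread("pics/side_c.png")[150:350,120:420];b=cv2.imread("pics/scene_c.png")[120:320,250:550]
cv2.imwrite("pics/c.png",cv2.resize(cv2.vconcat([a,b]),None,fx=1.5,fy=1.5))
E
```

```text
side handle [(0.93, [0.4919, 0.1946, 0.237])]
side tongue_tip [(0.73, [0.6302, 0.1888, 0.1484])]
side well [(0.88, [0.4997, 0.1925, 0.1607])]
side ball_center [(0.8, [0.4967, 0.1935, 0.1615])]
side dish [(0.94, [0.4928, 0.1958, 0.129]), (0.63, [0.6906, 0.1855, 0.1469])]
side fork_mid [(0.68, [0.6953, 0.1854, 0.1491])]
wrist handle [(0.75, [0.4914, 0.1932, 0.2374])]
wrist tongue_tip []
wrist well []
wrist ball_center []
wrist dish [(0.58, [0.4927, 0.1936, 0.1282])]
wrist fork_mid [(0.76, [0.6932, 0.1825, 0.1453])]
scene handle []
scene tongue_tip [(0.69, [0.6294, 0.1877, 0.1527])]
scene well [(0.57, [0.4905, 0.1927, 0.1585]), (0.48, [0.4929, 0.1932, 0.1305])]
scene ball_center [(0.42, [0.4906, 0.1929, 0.1568])]
scene dish [(0.63, [0.4941, 0.1898, 0.131]), (0.51, [0.6296, 0.1834, 0.1506])]
scene fork_mid [(0.77, [0.531, -0.1529, 0.1495]), (0.76, [0.6895, 0.1813, 0.1478])]
{'t': np.float64(15.9), 'eef_pos': array([0.493 , 0.1921, 0.2316]), 'ee_rot': array([-3.1416, -0.    , -1.6144]), 'force': array([ 0.3879,  0.3006, -3.3107]), 'moment': array([ 0.0563, -0.0674,  0.0032]), 'width': np.float64(0.0137), 'gripper_force': np.float64(39.9992), 'q': array([ 0.7425,  0.1249, -0.3214,  0.    , -1.1245, -0.7861])}
```

View pics/c.png

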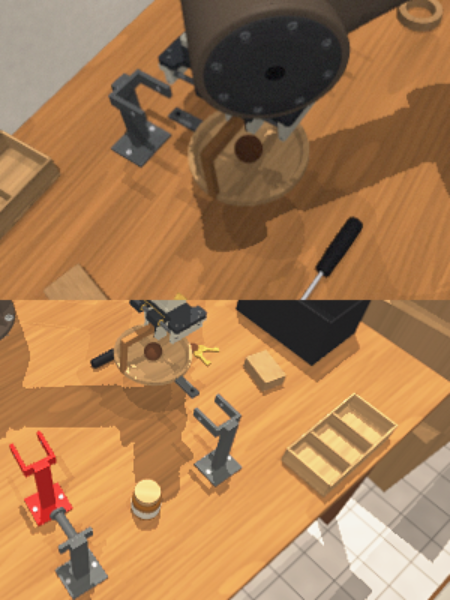

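The dish hangs level, with the ball centred and the tongue just in front of the dark fork's mouth. I'll measure the tongue against the fork in depth before going in.

```bash
cat > rel.py <<'E'
import sys
from h import *
n0=sys.argv[1]; a=np.radians(-2.5); ex=np.array([np.cos(a),np.sin(a)]); ey=np.array([-ex[1],ex[0]])
o=np.array([.6905,.184])
for n in ["side","scene","wrist"]:
    z=np.load(f"{n}_{n0}.npz"); P=cloud(n,z["d"],z["T"])[z["d"]>0]
    l=np.c_[(P[:,:2]-o)@ex,(P[:,:2]-o)@ey,P[:,2]]
    pr=l[(abs(l[:,0])<25e-3)&(abs(l[:,1])>18e-3)&(abs(l[:,1])<45e-3)&(l[:,2]>.155)&(l[:,2]<.17)]
    for sg in (1,-1):
        q=pr[pr[:,1]*sg>0]
        if len(q)>9: print(n,"prong",sg,len(q),"y",np.percentile(q[:,1],[3,50,97]).round(4),"slope",np.polyfit(q[:,0],q[:,1],1)[0].round(3),"ztop",np.median(q[:,2]).round(4))
    x1=float(sys.argv[2])
    q=l[(l[:,0]>x1-.035)&(l[:,0]<x1+.02)&(abs(l[:,1])<17e-3)&(l[:,2]>.140)&(l[:,2]<.165)]
    if len(q)>9: print(n,"tongue",len(q),"xmax",np.percentile(q[:,0],[97,100]).round(4),"y",np.percentile(q[:,1],[3,50,97]).round(4),"slope",np.polyfit(q[:,0],q[:,1],1)[0].round(3),"ztop",np.median(q[:,2]).round(4))
    q=l[(abs(l[:,0]+.06)<.02)&(abs(abs(l[:,1])-.029)<.01)&(l[:,2]>.14)]
    if len(q)>9: print(n,"prong xmin",np.percentile(q[:,0],[0,3]).round(4))
E
python3 rel.py c -0.061
```

```text
side prong 1 80 y [0.0257 0.0306 0.0337] slope -0.009 ztop 0.1615
side prong -1 78 y [-0.0326 -0.0271 -0.0247] slope -0.013 ztop 0.161
side tongue 136 xmax [-0.0605 -0.0573] y [-0.0081  0.0025  0.0111] slope -0.022 ztop 0.1533
scene prong 1 53 y [0.0232 0.0261 0.0324] slope -0.008 ztop 0.1615
scene prong -1 62 y [-0.035  -0.0316 -0.0251] slope -0.011 ztop 0.1613
scene tongue 80 xmax [-0.0584 -0.0568] y [-0.0117 -0.003   0.0082] slope 0.004 ztop 0.154
wrist prong 1 250 y [0.0239 0.0263 0.0323] slope -0.077 ztop 0.1611
wrist prong -1 757 y [-0.0338 -0.0305 -0.0261] slope -0.021 ztop 0.1612
wrist tongue 1231 xmax [-0.0603 -0.0589] y [-0.0106 -0.0024  0.0075] slope 0.007 ztop 0.1532
```

>>> move_arm([
  {"translation": [0,-0.03,0],"rot": [0,0,0],"hand": 1},
  {"translation": [0,-0.1,0],"rot": [0,0,0],"hand": 1},
  {"translation": [0,-0.23,0],"rot": [0,0,0],"hand": 1},
  {"translation": [0,-0.4,0],"rot": [0,0,0],"hand": 1},
  {"translation": [0,-0.62,0],"rot": [0,0,0],"hand": 1},
  {"translation": [0,-0.88,0],"rot": [0,0,0],"hand": 1},
  {"translation": [0,-1.17,0],"rot": [0,0,0],"hand": 1},
  {"translation": [0,-1.5,0],"rot": [0,0,0],"hand": 1},
])

```text
t: 16.57
eef_pos: [0.5084, 0.1914, 0.2316]
ee_rot: [-3.142, 0.0, -1.614]
force: [0.0, 0.1, -3.3]
width: 0.0138
gripper_force: 40.0
```

>>> move_arm([
  {"translation": [0,-0.35,0],"rot": [0,0,0],"hand": 1},
  {"translation": [0,-0.72,0],"rot": [0,0,0],"hand": 1},
  {"translation": [0,-1.1,0],"rot": [0,0,0],"hand": 1},
  {"translation": [0,-1.5,0],"rot": [0,0,0],"hand": 1},
  {"translation": [0,-1.89,0],"rot": [0,0,0],"hand": 1},
  {"translation": [0,-2.27,0],"rot": [0,0,0],"hand": 1},
  {"translation": [0,-2.65,0],"rot": [0,0,0],"hand": 1},
  {"translation": [0,-3.0,0],"rot": [0,0,0],"hand": 1},
])

```text
t: 17.23
eef_pos: [0.5384, 0.1901, 0.2315]
ee_rot: [3.142, -0.0, -1.614]
force: [-1.3, -0.3, -4.7]
width: 0.0137
gripper_force: 40.0
```

>>> move_arm([
  {"translation": [0,-0.33,0],"rot": [0,0,0],"hand": 1},
  {"translation": [0,-0.62,0],"rot": [0,0,0],"hand": 1},
  {"translation": [0,-0.89,0],"rot": [0,0,0],"hand": 1},
  {"translation": [0,-1.1,0],"rot": [0,0,0],"hand": 1},
  {"translation": [0,-1.27,0],"rot": [0,0,0],"hand": 1},
  {"translation": [0,-1.4,0],"rot": [0,0,0],"hand": 1},
  {"translation": [0,-1.47,0],"rot": [0,0,0],"hand": 1},
  {"translation": [0,-1.5,0],"rot": [0,0,0],"hand": 1},
])

```text
t: 17.9
eef_pos: [0.553, 0.1895, 0.2316]
ee_rot: [3.142, -0.0, -1.615]
force: [0.3, -0.4, -4.1]
width: 0.0133
gripper_force: 40.0
```

```bash
python3 look.py d; python3 rel.py d 0; python3 - <<'E'
import cv2
a=cv2.imread("pics/side_d.png")[150:350,120:420];b=cv2.imread("pics/scene_d.png")[120:320,250:550]
cv2.imwrite("pics/d.png",cv2.resize(cv2.vconcat([a,b]),None,fx=1.5,fy=1.5))
E
```

```text
side handle [(0.89, [0.5537, 0.1912, 0.2359])]
side tongue_tip [(0.59, [0.6917, 0.1862, 0.1496])]
side well [(0.58, [0.5538, 0.1885, 0.1602])]
side ball_center [(0.55, [0.5559, 0.1918, 0.1594])]
side dish [(0.61, [0.554, 0.1911, 0.1292])]
side fork_mid [(0.95, [0.5331, -0.1531, 0.1535]), (0.61, [0.6947, 0.1877, 0.1492])]
wrist handle [(0.87, [0.5519, 0.1906, 0.2373])]
wrist tongue_tip [(0.77, [0.6944, 0.1834, 0.1468]), (0.2, [0.5506, 0.1893, 0.2388])]
wrist well []
wrist ball_center [(0.72, [0.7246, 0.1864, -0.0001])]
wrist dish [(0.59, [0.556, 0.1899, 0.128])]
wrist fork_mid [(0.57, [0.693, 0.1868, 0.1488])]
scene handle [(0.64, [0.5536, 0.1876, 0.2392])]
scene tongue_tip [(0.59, [0.6881, 0.1837, 0.1517])]
scene well [(0.62, [0.5522, 0.1919, 0.1587])]
scene ball_center [(0.4, [0.5522, 0.1883, 0.1597]), (0.4, [0.5506, 0.1917, 0.163])]
scene dish [(0.7, [0.5541, 0.1886, 0.131])]
scene fork_mid [(0.85, [0.6912, 0.1816, 0.1481]), (0.57, [0.5332, -0.154, 0.1485])]
{'t': np.float64(18.95), 'eef_pos': array([0.553 , 0.1895, 0.2315]), 'ee_rot': array([ 3.1415, -0.    , -1.6145]), 'force': a
[... 236 characters left out ...]
.0257 0.0311 0.0341] slope -0.016 ztop 0.1611
side tongue 122 xmax [-0.0012 -0.0011] y [-0.0092  0.0016  0.0101] slope -0.015 ztop 0.1533
side prong xmin [-0.0755 -0.074 ]
scene prong 1 56 y [0.0233 0.0258 0.0314] slope -0.004 ztop 0.1617
scene prong -1 64 y [-0.0355 -0.0314 -0.0262] slope -0.006 ztop 0.1615
scene tongue 85 xmax [0.0019 0.003 ] y [-0.0117 -0.0025  0.008 ] slope -0.0 ztop 0.1543
scene prong xmin [-0.0799 -0.078 ]
wrist prong 1 788 y [0.024  0.0266 0.0317] slope -0.014 ztop 0.1611
wrist prong -1 877 y [-0.034  -0.0306 -0.0262] slope -0.016 ztop 0.1612
wrist tongue 1194 xmax [-0.0004  0.0023] y [-0.0105 -0.0022  0.0077] slope 0.004 ztop 0.1532
wrist prong xmin [-0.08   -0.0791]
```

View pics/d.png

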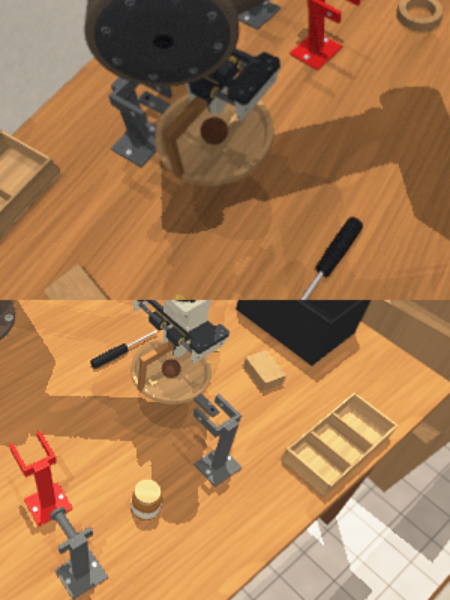

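The tongue tip is within about 1–2 mm of the fork's middle, nothing is touching, and the ball is centred. I'll hold still to let it settle, then hand in.

>>> move_arm([
  {"translation": [0,0,0],"rot": [0,0,0],"hand": 1},
  {"translation": [0,0,0],"rot": [0,0,0],"hand": 1},
  {"translation": [0,0,0],"rot": [0,0,0],"hand": 1},
  {"translation": [0,0,0],"rot": [0,0,0],"hand": 1},
  {"translation": [0,0,0],"rot": [0,0,0],"hand": 1},
  {"translation": [0,0,0],"rot": [0,0,0],"hand": 1},
  {"translation": [0,0,0],"rot": [0,0,0],"hand": 1},
  {"translation": [0,0,0],"rot": [0,0,0],"hand": 1},
])

```text
t: 19.62
eef_pos: [0.553, 0.1895, 0.2316]
ee_rot: [-3.142, 0.0, -1.614]
force: [0.2, -0.6, -2.8]
width: 0.0135
gripper_force: 40.0
```

>>> move_arm([
  {"translation": [0,0,0],"rot": [0,0,0],"hand": 1},
  {"translation": [0,0,0],"rot": [0,0,0],"hand": 1},
  {"translation": [0,0,0],"rot": [0,0,0],"hand": 1},
  {"translation": [0,0,0],"rot": [0,0,0],"hand": 1},
  {"translation": [0,0,0],"rot": [0,0,0],"hand": 1},
  {"translation": [0,0,0],"rot": [0,0,0],"hand": 1},
  {"translation": [0,0,0],"rot": [0,0,0],"hand": 1},
  {"translation": [0,0,0],"rot": [0,0,0],"hand": 1},
])

```text
t: 20.28
eef_pos: [0.553, 0.1895, 0.2315]
ee_rot: [3.142, -0.0, -1.614]
force: [-0.1, -0.6, -2.7]
width: 0.0134
gripper_force: 40.0
```

```bash
python3 -c "
from station import arm
print(arm.job_done())"
```

```text
the job is handed in; nothing more can be done
None
```

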